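# Index the rotary jig and lock it

## Robot

A 7-joint arm with a two-finger parallel gripper is mounted at the origin on a cart in front of the work surface, level with it; the furniture and walls round the work are solid. World frame = base frame: x ahead of the robot, y to its left, z up, the work surface at z = 0. Lengths are in mm, angles in rad, forces in N, time in s.
With the tool pointing down it reaches from about 400 to 875 mm from the base axis. Payload 4.4 kg.
Tool frame: the origin (TCP) lies midway between the tips of the shut fingers; the grasp point (between the pads) lies ctrl.grip_depth behind it (ctrl.grip_depth is the distance from the TCP to the grasp point, in mm); z points along the fingers, y is the line along which they close (so a half turn about z gives the same grasp; the last joint's range is limited). The gripper opens to 85 mm and grips with 20 to 120 N. Pads are 22 mm wide; open, the fingers measure 114 mm over their backs; the gripper's body (76 mm by 85 mm) begins 54 mm behind the grasp point. The pads swing forward as they close: fully open they stand 13 mm farther back than shut.
Start: joints at [1.124, 0.628, 0.038, 1.517, -0.027, 0.996, -0.02], TCP at [241.609, -603.442, 231.313] pointing down, gripper open.
Joint ranges: [-3.06, 3.06], [-0.37, 2.12], [-1.25, 1.32], [0.18, 2.47], [-1.1, 4.24], [0.23, 1.98], [-2.94, 2.94]. Speed limits (rad/s): [2.57, 2.57, 3.14, 3.14, 3.14, 3.14, 3.14].

## Interface

Orientations are given as [roll, pitch, yaw] about the fixed x, y, z axes, in that order (R = Rz(yaw) Ry(pitch) Rx(roll)).
In Python, from cell import ctrl gives the robot as it stands.
- The arm moves only by the tool carry_out, never from a script. Its argument "deltas" is one flat list of numbers, 7 for each row, row after row: the turn, a rotation vector about the tool's x, y, z in degrees, then the shift along the tool's x, y, z in m, then the closure, from -1 (fully open) to 1 (shut). In form: [wx, wy, wz, dx, dy, dz, claw, wx, wy, wz, dx, dy, dz, claw, ...]. A call has 1 to 12 rows; each row shifts and turns the commanded pose from where the row before left it, along the tool's axes as they then stand; what a row does not reach is not made up. A row lasts 1/8 s, in which the tool goes at most 62.5 mm and 10.7 degrees, less where a joint would pass 70% of its speed; a pose out of reach is approached as far as the arm can. A call with a gripper value outside its range is refused whole. The fingers move at their own pace and stop on an object; the grip force is fixed at half the most. Time passes only in rows, so rows that do not move let the fingers close. It gives the time, the measured TCP pose, the force, the opening and the grip force at its end, in the units of the state.
- ctrl.read_state(): the state, without advancing time (a new reading comes with each control period).
- ctrl.get_image(name): name is "scene" or "top" or "wrist"; returns the picture (480x640x3 uint8, red, green, blue); there is no depth.
- ctrl.calibration(name): a dict with "mtx" (3x3 intrinsics, pixels), "R" (3x3) and "t" (3): a world point X has camera coordinates R X + t. Camera axes: x right, y down, z forward; pixel columns grow to the right and rows downward; lengths in mm; the calibration is good to about 2 mm. A picture is of the moment at which its call begins: read the wrist's pose just before it. calibration takes no time and is no camera call; for the wrist camera it gives the pose at the moment of the call.
- ctrl.finish_job(): hands the job in; it is judged then, once.
The state is a dict: "clock": time; "qpos": joint angles; "qd": joint speeds; "tau": joint torques, N m; "eef_pos": TCP position; "tool_rot": TCP orientation; "force": force on the tool from outside, world axes, zero at the start; "torque": the same for the moment, N m; "width": finger opening in mm; "gripper_force": force on a finger pad.
Only numpy, scipy, OpenCV 4.12 (cv2) and the standard library are available. Lean on these libraries where they do the work, as an engineer would, in place of code of your own. Each camera call takes 0.05 s, during which the arm holds its last target. There are 200 camera calls.

## Task

Turn the wheel of the drilling jig, which has an upright handle, until the sector marked with three bars shows in the window and the lock pin drops into its hole and stops the wheel; feel for the stop and do not force the wheel against the pin. Then push the pin's knob gently down until its shoulder sits fully home on the bridge, and let go. Leave the offcut and the whetstone beside the bridge where they lie.

Things in the scene. Friction and masses are not known exactly. Their poses are not given: they have to be found in the camera images.
- jig: Drilling jig, screwed down: round plywood base 210 mm across, 14 mm thick, carrying a wheel and, at +x, an aluminium bridge over the wheel's rim. Origin: centre of the underside, on the wheel's upright axis; x points to the bridge, z up. Bridge: two rails (|y| 22..34, top z = 55 mm), outer bar (x 112..132) and inner block (x 35..69, |y| < 34, top z = 67 mm).
- bore (a point): Mouth of the upright 13.5 mm bore for the lock pin, in the top face (z = 67 mm) of the bridge's inner block, 52 mm from the wheel's axis.
- window (a point): Centre of the window: the opening, 43 mm radially by 44 mm, between the bridge's block, rails and outer bar, through which the rim is seen. At radius 82 mm, z = 55 mm.
- wheel: Wooden wheel, 190 mm across (rim radius 69..95, top z = 34 mm). Origin as the jig's; x points to the middle of the three-bar sector. Turns about z (0.2 N m friction, 3 N at the handle; stop at 10 N), stays where left. Starts 0.6 to 1.5 rad counter-clockwise (from above) of the three bars being centred in the window: turn it clockwise. It can go 0.5 rad past and be turned back.
- hub (a point): Top of the hub nut, z = 54 mm. Round it lies the steel index disc (radius 67, top z = 40 mm), clamped to the wheel by hand, with one 15 mm hole at radius 52 mm for the pin. The hole lies up to 0.15 rad (8 mm) to either side of the middle of the three-bar sector, differently each time. The pin drops in by its weight if the wheel passes slowly, 30 mm/s at the handle or less.
- handle (a point): Upright round wooden handle on the rim, 20 mm in diameter, half a turn from the three-bar sector at radius 82 mm; it stands from z = 36 to z = 82 mm. This point: on its axis, z = 60 mm.
- mark (a point): Middle of the three raised radial bars on the rim (each 19 x 3.5 mm, 5 mm apart), at radius 82 mm, z = 36 mm. The other sectors have one, two or no bars.
- pin: Steel lock pin, about 120 g, upright in the bore, its tip on the index disc: shank 12 mm diameter, 41 mm long; knob above it 32 mm diameter, 16 mm high; shoulder = the knob's underside. Origin: centre of the tip, z up along the pin. Origin height 40 mm at the start, about 34 mm once dropped into the hole, 26 mm fully home (shoulder on the bridge). Wheel against pin: keep under 20 N.
- pin_top (a point): Centre of the top of the pin's knob, 57 mm above the pin's origin; flat, 26 mm across. After the drop the last 8 mm go against a friction bush, about 6 N, which keeps the pin where it is left; then the shoulder meets the rigid bridge (press with less than 30 N in all).
- scrap_5: Bystander: sawn offcut 90x24x24 mm, lying beside the bridge. Origin: centre of its underside.
- whetstone: Bystander: small oil stone 62x26x16 mm, lying beside the bridge. Origin: centre of its underside.
Not all that is in view belongs to the job. What is meant by the pin is not brown or pink, and is the smaller of those in its own colour.

How it is judged (in metres and radians):
On the way:
1. the three-bar sector shows in the window and the pin has dropped into the hole (horizontal distance between mark and window below 0.017 m and z of pin in the frame of jig below 0.0375 m), for 0.2 s.
At the end, for the whole second after the job is handed in: the three-bar sector is in the window (its middle within 17 mm of the window's centre), the pin is upright in the hole with its shoulder within 2 mm of the bridge, and wheel and pin are at rest (horizontal distance between mark and window below 0.017 m and z of pin in the frame of jig below 0.028 m and angle between pin's own z axis and vertical below 0.12 rad and angular speed of wheel below 0.05 rad/s and linear speed of pin below 0.02 m/s); the robot touches nothing.
It fails at once if the wheel is forced against the pin (more than 20 N) (contact force between pin and wheel above 20 N).
It fails at once if the pin is jammed or pressed too hard in the jig (more than 30 N in all) (contact force between pin and jig above 30 N).
It fails at once if the offcut or the whetstone beside the bridge is moved by more than 30 mm (distance of any of scrap_5, whetstone from where it was at the start of the episode above 0.03 m).
It also fails if it takes over 48 s, if anything falls off the work surface, if the arm or the gripper's body presses on something with over 40 N, if the wrist force passes 120 N, or if a joint passes its speed limit or range.

## Working session

There is one attempt and no reset: what is moved stays moved. The work goes in short steps, Python scripts to look and compute and a tool call to move; the robot and the scene stay as the last step left them, time stands still between calls to the robot, and variables do not carry over. Pictures are saved under pics/ and viewed, at most 10 in all, crops included, and the job is handed in when it is done.

Besides the shell and the picture viewer there is one more tool, called after "Call:" by a JSON object that holds its "method" and its "body", one argument or row to a line. carry_out: Moves the arm, as the interface text tells. Its arguments: {"type":"object","properties":{"deltas":{"type":"array"}},"required":["deltas"]}

```bash
mkdir -p pics; python3 - <<'E'
from cell import ctrl
import cv2
for n in("scene","top"):
    cv2.imwrite(f"pics/{n}0.png",ctrl.get_image(n)[:,:,::-1])
    c=ctrl.calibration(n);print(n,c)
s=ctrl.read_state();print(s,ctrl.grip_depth)
E
```

```text
scene {'mtx': array([[567.72462631,   0.        , 324.36415525],
       [  0.        , 567.72462631, 248.39660658],
       [  0.        ,   0.        ,   1.        ]]), 'R': array([[-0.7445724 , -0.66750966,  0.00654211],
       [-0.36701211,  0.40115747, -0.8392704 ],
       [ 0.55759668, -0.6272986 , -0.5436749 ]]), 't': array([429.58084348, 347.30283735, 518.92838824])}
top {'mtx': array([[458.06150849,   0.        , 315.67309389],
       [  0.        , 458.06150849, 248.6836768 ],
       [  0.        ,   0.        ,   1.        ]]), 'R': array([[-0.00575826, -0.99986851,  0.01515907],
       [-0.9970245 ,  0.00457525, -0.07694944],
       [ 0.07686996, -0.01555706, -0.99691975]]), 't': array([-84.34111105, 643.73409561, 884.57117364])}
{'clock': 0.1, 'qpos': array([ 1.12422581,  0.62923206,  0.0384436 ,  1.51827735, -0.02699456,
        0.99629036, -0.02000119]), 'qd': array([-1.24965810e-03, -1.94747664e-03, -3.99339872e-04, -3.07027288e-03,
       -8.68971791e-05,  1.61463443e-03,  5.30175701e-04]), 'tau': array([ 3.33248820e-03, -5.64524961e+01,  1.23061202e+00, -1.93969560e+01,
        1.13346180e-02,  5.51014396e-03,  2.61052764e-05]), 'eef_pos': array([ 241.38273153, -602.9152102 ,  230.49201299]), 'tool_rot': array([-3.13990354e+00,  1.98757623e-05,  3.80773026e-01]), 'force': array([-0.56239883, -0.27893116,  0.6452746 ]), 'torque': array([ 0.08886868, -0.0504312 ,  0.01760751]), 'gripper_force': 0.0, 'width': 85.28453450545065} 18.700000000000003
```

View pics/top0.png

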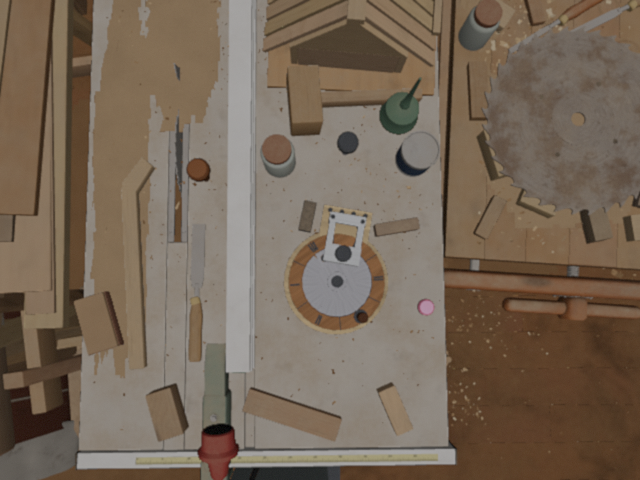

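View pics/scene0.png

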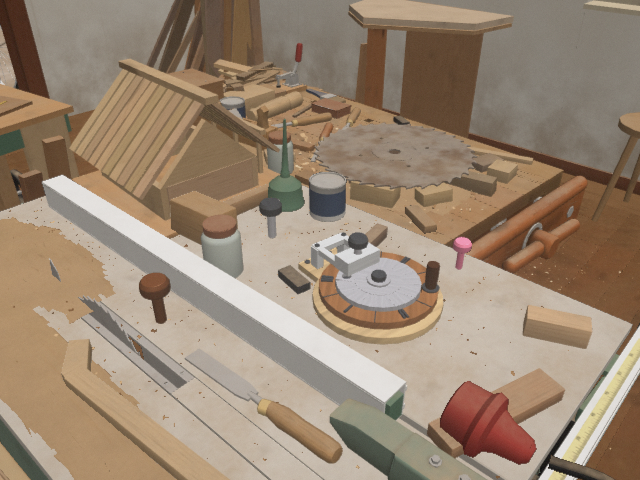

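The top view shows the jig's hub at about (337,281), the bridge above it with the dark pin knob at (343,254), and the handle at (361,317). The whetstone is at (308,216) and the offcut at (396,227). I'll enlarge it to read these more closely.

```bash
python3 - <<'E'
import cv2
a=cv2.imread("pics/top0.png")[195:345,270:440];cv2.imwrite("pics/c1.png",cv2.resize(a,None,fx=4,fy=4,interpolation=2))
a=cv2.imread("pics/scene0.png")[220:345,270:450];cv2.imwrite("pics/c2.png",cv2.resize(a,None,fx=4,fy=4,interpolation=2))
E
```

```text
(no output)
```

View pics/c1.png

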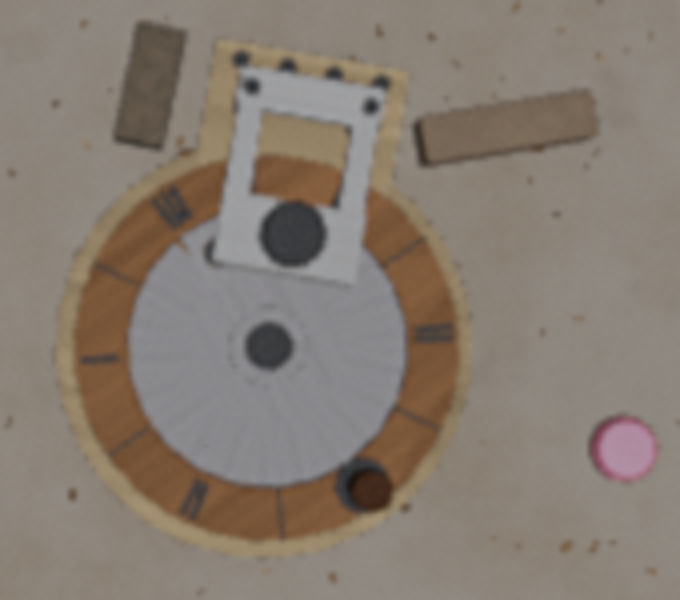

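View pics/c2.png

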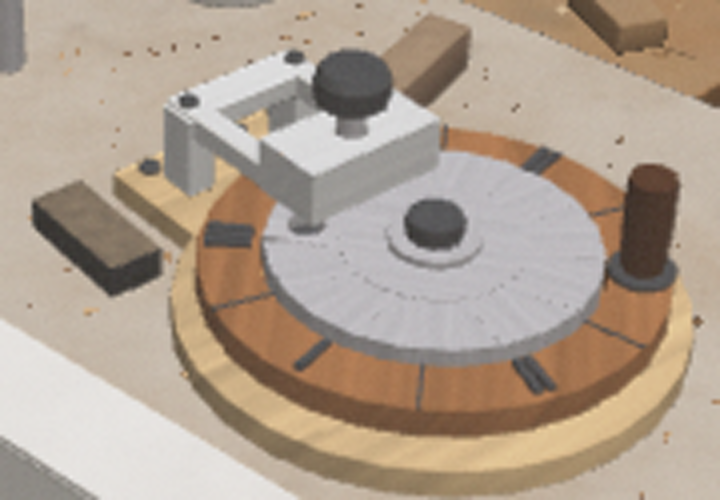

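The crops show the three bars at crop pixel (171,208), hub (269,346), pin knob (293,234) and handle top (370,490). The bridge's outer bar is at the top, from (252,86) to (371,105). Next I'll convert these to world positions.

```bash
cat > h.py <<'E'
import numpy as np
from cell import ctrl
def w(n,u,v,z,c=None):
    c=c or ctrl.calibration(n);R,t=c["R"],c["t"]
    d=R.T@np.linalg.solve(c["mtx"],[u,v,1]);o=-R.T@t
    return o+d*(z-o[2])/d[2]
E
python3 - <<'E'
from h import *
P={}
for k,u,v,z in [("hub",269,346,54),("pintop",293,234,97),("mark",171,208,36),("handle",369,490,82),("b1",252,86,55),("b2",371,105,55),("stone1",135,22,16),("stone2",187,31,16),("stone3",115,140,16),("stone4",163,150,16),("off1",415,118,24),("off2",590,90,24),("off3",425,165,24),("off4",598,132,24)]:
    P[k]=w("top",u/4+270-.4,v/4+195-.4,z);print(k,P[k].round(1))
for k,u,v,z in [("hub",436,218,54),("pintop",354,70,97),("mark",229,235,36),("handle",655,177,82)]:
    print("sc",k,w("scene",u/4+270-.4,v/4+220-.4,z).round(1))
h=P["hub"]
for k in P:
    d=P[k]-h;print(k,np.hypot(*d[:2]).round(1),np.arctan2(d[1],d[0]).round(3))
E
```

```text
hub [ 578.6 -127.4   54. ]
pintop [ 629.4 -136.3   97. ]
mark [646.6 -81.   36. ]
handle [ 512.  -171.2   82. ]
b1 [ 704.1 -120.3   55. ]
b2 [ 694.6 -177.8   55. ]
stone1 [742.7 -63.5  16. ]
stone2 [738.  -89.7  16. ]
stone3 [682.7 -53.2  16. ]
stone4 [677.5 -77.3  16. ]
off1 [ 692.2 -203.5   24. ]
off2 [ 706.1 -291.7   24. ]
off3 [ 668.6 -208.1   24. ]
off4 [ 684.8 -295.2   24. ]
sc hub [ 575.9 -125.6   54. ]
sc pintop [ 626.4 -134.3   97. ]
sc mark [644.6 -81.1  36. ]
sc handle [ 507.9 -170.9   82. ]
hub 0.0 0.0
pintop 51.6 -0.172
mark 82.3 0.599
handle 79.8 -2.56
b1 125.6 0.057
b2 126.4 -0.41
stone1 176.1 0.372
stone2 163.8 0.232
stone3 127.8 0.62
stone4 110.9 0.469
off1 136.7 -0.59
off2 207.9 -0.911
off3 120.8 -0.731
off4 198.6 -1.007
```

Call:
{"method": "carry_out", "body": {
  "deltas": [0,0,0,0.0416,-0.0265,0,1,0,0,0,0.0416,-0.0265,0,1,0,0,0,0.0416,-0.0265,0,1,0,0,0,0.0416,-0.0265,0,1,0,0,0,0.0416,-0.0265,0,1,0,0,0,0.0416,-0.0265,0,1,0,0,0,0.0416,-0.0265,0,1,0,0,0,0.0416,-0.0265,0,1,0,0,0,0.0416,-0.0265,0,1,0,0,0,0.0416,-0.0265,0,1,0,0,-6.3,0,0,0.03,1,0,0,-6.3,0,0,0.03,1]
}}

```text
clock: 1.6
eef_pos: [529.8, -201.8, 170.5]
tool_rot: [3.141, -0.0, 0.606]
force: [-1.3, -0.3, -0.3]
width: 0.2
gripper_force: 0.0
```

Call:
{"method": "carry_out", "body": {
  "deltas": [0,0,0,0,0,0.03,1,0,0,0,0,0,0.03,1,0,0,0,0,0,0.03,1,0,0,0,0,0,0.028,1,0,0,0,0,0,0,1,0,0,0,0,0,0,1]
}}

```text
clock: 2.35
eef_pos: [529.8, -203.0, 54.0]
tool_rot: [3.141, -0.0, 0.601]
force: [0.0, -0.6, 0.3]
width: 0.1
gripper_force: 0.0
```

```bash
python3 - <<'E'
from h import *
import cv2
a=ctrl.get_image("top")[195:345,270:440,::-1];b=ctrl.get_image("scene")[200:350,280:450,::-1]
import numpy as np
cv2.imwrite("pics/d1.png",cv2.resize(np.hstack([a,b]),(800,353),interpolation=2))
print(ctrl.read_state()["force"])
E
```

```text
[-0.9403664  -0.02265801  0.49298704]
```

View pics/d1.png

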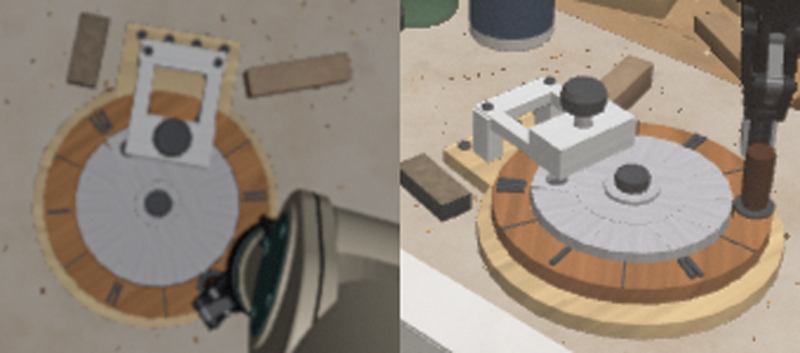

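The fingers stand just behind the handle, seen at (750,140) in the right half. The three bars are unmoved at (100,122), so I'll approach contact now.

Call:
{"method": "carry_out", "body": {
  "deltas": [0,0,0,0,-0.002,0,1,0,0,0,0,-0.002,0,1,0,0,0,0,-0.002,0,1,0,0,0,0,-0.002,0,1,0,0,0,0,-0.002,0,1,0,0,0,0,-0.002,0,1]
}}

```text
clock: 3.2
eef_pos: [523.0, -193.7, 53.4]
tool_rot: [3.14, -0.0, 0.6]
force: [1.0, -1.9, -1.9]
width: -0.1
gripper_force: 1.3
```

Call:
{"method": "carry_out", "body": {
  "deltas": [0,0,1.5,-0.0006,-0.00215,0,1,0,0,1.5,-0.0006,-0.00215,0,1,0,0,1.5,-0.0006,-0.00215,0,1,0,0,1.5,-0.0006,-0.00215,0,1,0,0,1.5,-0.0006,-0.00215,0,1,0,0,1.5,-0.0006,-0.00215,0,1,0,0,1.5,-0.0006,-0.00215,0,1,0,0,1.5,-0.0006,-0.00215,0,1,0,0,1.5,-0.0006,-0.00215,0,1,0,0,1.5,-0.0006,-0.00215,0,1,0,0,1.5,-0.0006,-0.00215,0,1,0,0,1.5,-0.0006,-0.00215,0,1]
}}

```text
clock: 4.7
eef_pos: [505.0, -173.0, 53.4]
tool_rot: [3.141, -0.0, 0.285]
force: [2.8, -2.8, -0.7]
width: 0.0
gripper_force: 1.6
```

```bash
python3 - <<'E'
from h import *
s=ctrl.read_state();p=s["eef_pos"];d=p[:2]-[577.3,-126.5]
print(s["force"],np.hypot(*d),np.arctan2(d[1],d[0]))
E
```

```text
[ 2.78923371 -2.82990109 -0.73838264] 85.97867161641891 -2.570729467911396
```

Call:
{"method": "carry_out", "body": {
  "deltas": [0,0,1.5,-0.0006,-0.00215,0,1,0,0,1.5,-0.0006,-0.00215,0,1,0,0,1.5,-0.0006,-0.00215,0,1,0,0,1.5,-0.0006,-0.00215,0,1,0,0,1.5,-0.0006,-0.00215,0,1,0,0,1.5,-0.0006,-0.00215,0,1,0,0,1.5,-0.0006,-0.00215,0,1,0,0,1.5,-0.0006,-0.00215,0,1]
}}

```text
clock: 5.7
eef_pos: [496.9, -157.2, 53.4]
tool_rot: [3.141, -0.0, 0.075]
force: [2.4, -3.2, 0.8]
width: -0.0
gripper_force: 1.7
```

Call:
{"method": "carry_out", "body": {
  "deltas": [0,0,0.7,-0.0003,-0.001,0,1,0,0,0.7,-0.0003,-0.001,0,1,0,0,0.7,-0.0003,-0.001,0,1,0,0,0.7,-0.0003,-0.001,0,1]
}}

```text
clock: 6.2
eef_pos: [495.0, -153.0, 53.2]
tool_rot: [-3.141, 0.001, 0.027]
force: [2.1, -3.2, 0.4]
width: -0.1
gripper_force: 1.3
```

```bash
cat > k.py <<'E'
from h import *
import cv2
up=lambda a:cv2.resize(a,None,fx=4,fy=4,interpolation=2)
t=up(cv2.imread("pics/scene0.png")[230:252,345:372])
m=cv2.matchTemplate(up(ctrl.get_image("scene")[215:270,335:385,::-1].copy()),t,cv2.TM_CCOEFF_NORMED)
_,q,_,l=cv2.minMaxLoc(m);s=ctrl.read_state();d=s["eef_pos"][:2]-[577.3,-126.5]
print("drop px",(l[1]-60)/4,"side",(l[0]-40)/4,round(q,3),"tcp r,ang",np.hypot(*d).round(1),np.arctan2(d[1],d[0]).round(3),"F",s["force"].round(1))
E
python3 k.py
```

```text
drop px 0.5 side -1.0 0.963 tcp r,ang 86.4 -2.832 F [ 1.9 -1.3 -0.7]
```

Call:
{"method": "carry_out", "body": {
  "deltas": [0,0,0.7,-0.0003,-0.001,0,1,0,0,0.7,-0.0003,-0.001,0,1,0,0,0.7,-0.0003,-0.001,0,1]
}}

```text
clock: 6.62
eef_pos: [494.1, -150.1, 53.2]
tool_rot: [-3.141, 0.0, -0.009]
force: [1.9, -2.7, 0.2]
width: 0.1
gripper_force: 1.1
```

```bash
python3 k.py
```

```text
drop px 1.0 side -0.75 0.952 tcp r,ang 86.4 -2.868 F [ 2.5 -1.7  0.2]
```

Call:
{"method": "carry_out", "body": {
  "deltas": [0,0,0.7,-0.0003,-0.001,0,1,0,0,0.7,-0.0003,-0.001,0,1,0,0,0.7,-0.0003,-0.001,0,1]
}}

```text
clock: 7.05
eef_pos: [493.4, -147.1, 53.3]
tool_rot: [-3.142, 0.0, -0.046]
force: [0.9, -2.3, 0.4]
width: 0.3
gripper_force: 1.2
```

```bash
python3 k.py
```

```text
drop px 3.0 side 0.0 0.891 tcp r,ang 86.3 -2.904 F [ 2.  -2.3 -0.6]
```

The knob sank 3 px, about 6 mm, so the pin has dropped. Next I'll feel gently for the stop.

Call:
{"method": "carry_out", "body": {
  "deltas": [0,0,0.5,-0.0002,-0.0007,0,1,0,0,0.5,-0.0002,-0.0007,0,1]
}}

```text
clock: 7.35
eef_pos: [493.1, -145.9, 53.3]
tool_rot: [3.141, 0.0, -0.063]
force: [0.6, -2.5, -0.6]
width: -0.1
gripper_force: 1.3
```

```bash
python3 k.py
```

```text
drop px 3.25 side -0.75 0.87 tcp r,ang 86.3 -2.918 F [ 1.1 -3.3  0.4]
```

Call:
{"method": "carry_out", "body": {
  "deltas": [0,0,0.4,-0.0001,-0.0005,0,1,0,0,0.4,-0.0001,-0.0005,0,1]
}}

```text
clock: 7.65
eef_pos: [492.9, -145.0, 53.3]
tool_rot: [3.141, 0.0, -0.077]
force: [1.4, -3.0, -0.9]
width: -0.2
gripper_force: 1.6
```

```bash
python3 k.py
```

```text
drop px 3.5 side -1.0 0.861 tcp r,ang 86.4 -2.928 F [ 0.9 -2.7 -1.7]
```

Call:
{"method": "carry_out", "body": {
  "deltas": [0,0,0.4,-0.0001,-0.0005,0,1,0,0,0.4,-0.0001,-0.0005,0,1]
}}

```text
clock: 7.95
eef_pos: [492.7, -143.8, 53.3]
tool_rot: [-3.142, 0.0, -0.091]
force: [0.4, -3.1, -0.5]
width: -0.3
gripper_force: 1.6
```

```bash
python3 k.py
```

```text
drop px 3.5 side -1.0 0.861 tcp r,ang 86.3 -2.942 F [-0.5 -3.1  0.1]
```

Call:
{"method": "carry_out", "body": {
  "deltas": [0,0,0.4,-0.0001,-0.0005,0,1,0,0,0.4,-0.0001,-0.0005,0,1]
}}

```text
clock: 8.25
eef_pos: [492.5, -142.7, 53.3]
tool_rot: [-3.141, 0.001, -0.105]
force: [-1.5, -2.8, -0.2]
width: -0.1
gripper_force: 1.7
```

```bash
python3 k.py
```

```text
drop px 3.5 side -1.0 0.861 tcp r,ang 86.3 -2.955 F [-0.6 -2.9  0.3]
```

Call:
{"method": "carry_out", "body": {
  "deltas": [0,0,0.4,-0.0001,-0.0005,0,1,0,0,0.4,-0.0001,-0.0005,0,1]
}}

```text
clock: 8.55
eef_pos: [492.3, -141.9, 53.3]
tool_rot: [3.141, 0.001, -0.119]
force: [-0.2, -3.6, -0.6]
width: -0.6
gripper_force: 2.2
```

```bash
python3 k.py; python3 - <<'E'
from h import *
import cv2
b=ctrl.get_image("scene")[200:320,280:450,::-1]
cv2.imwrite("pics/e1.png",cv2.resize(b,None,fx=4,fy=4,interpolation=2))
E
```

```text
drop px 3.5 side -1.25 0.859 tcp r,ang 86.3 -2.963 F [-1.  -3.9 -0.6]
```

View pics/e1.png

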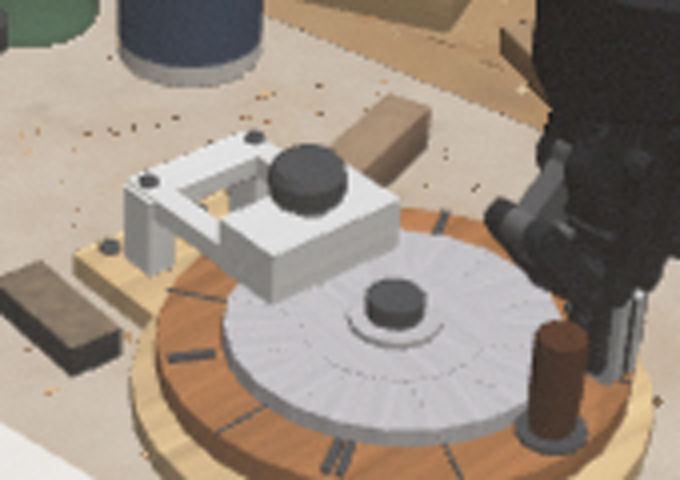

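The knob at (307,180) now sits low over the block, so the pin has dropped. The push force is starting to rise.

Call:
{"method": "carry_out", "body": {
  "deltas": [0,0,0.4,-0.0001,-0.0005,0,1,0,0,0,0,0,0,1]
}}

```text
clock: 8.9
eef_pos: [492.3, -141.6, 53.3]
tool_rot: [3.141, 0.001, -0.126]
force: [-2.4, -5.7, 0.1]
width: -0.0
gripper_force: 2.5
```

```bash
python3 k.py
```

```text
drop px 3.5 side -1.25 0.86 tcp r,ang 86.3 -2.966 F [-1.2 -4.1  0. ]
```

Call:
{"method": "carry_out", "body": {
  "deltas": [0,0,0,0,-0.0006,0,1,0,0,0,0,0,0,1]
}}

```text
clock: 9.2
eef_pos: [492.3, -141.4, 53.3]
tool_rot: [3.141, 0.0, -0.126]
force: [-1.8, -4.7, -0.5]
width: 0.2
gripper_force: 2.9
```

```bash
python3 k.py
```

```text
drop px 3.5 side -1.25 0.86 tcp r,ang 86.3 -2.968 F [-1.1 -6.4 -0.4]
```

The stop is felt at about 6 N. I'll back off, rise, and go over the pin.

Call:
{"method": "carry_out", "body": {
  "deltas": [0,0,0,0,0.003,0,1,0,0,0,0,0.01,0,1,0,0,0,0,0,-0.04,1,0,0,0,0,0,-0.04,1,0,0,0,0.0335,-0.0084,0,1,0,0,0,0.0335,-0.0084,0,1,0,0,0,0.0335,-0.0084,0,1,0,0,0,0.0335,-0.0084,0,1,0,0,0,0,0,0.02,1,0,0,0,0,0,0,1]
}}

```text
clock: 10.5
eef_pos: [626.9, -136.2, 111.6]
tool_rot: [-3.141, 0.004, -0.125]
force: [0.1, -0.3, -0.0]
width: 0.0
gripper_force: 0.0
```

```bash
python3 - <<'E'
from h import *
import cv2
b=ctrl.get_image("scene")[180:300,280:450,::-1]
cv2.imwrite("pics/f1.png",cv2.resize(b,None,fx=4,fy=4,interpolation=2))
print(ctrl.read_state()["force"])
E
```

```text
[-0.26317926 -0.39374049  0.43450344]
```

View pics/f1.png

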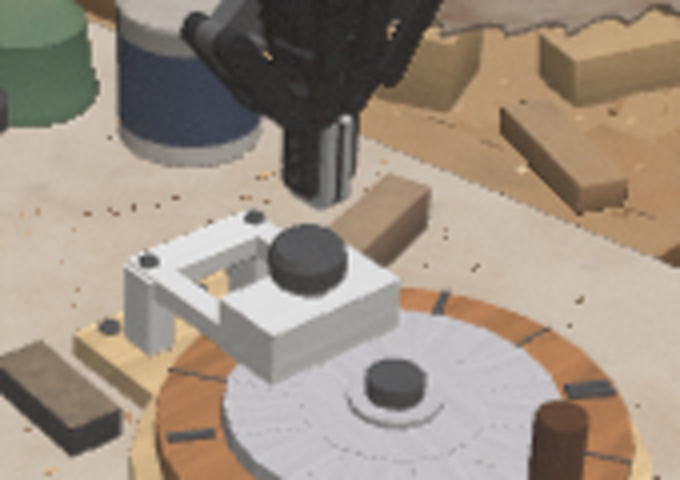

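The fingertips at (320,200) are over the knob at (307,245). I'll make a small correction and then descend.

Call:
{"method": "carry_out", "body": {
  "deltas": [0,0,0,0.0013,-0.0017,0.006,1,0,0,0,0,0,0.006,1,0,0,0,0,0,0.004,1,0,0,0,0,0,0.001,1,0,0,0,0,0,0.001,1]
}}

```text
clock: 11.18
eef_pos: [629.9, -135.5, 95.4]
tool_rot: [3.142, -0.0, -0.125]
force: [0.1, 0.5, -0.3]
width: -0.1
gripper_force: 0.0
```

Call:
{"method": "carry_out", "body": {
  "deltas": [0,0,0,0,0,0.001,1,0,0,0,0,0,0.001,1,0,0,0,0,0,0.001,1,0,0,0,0,0,0.001,1]
}}

```text
clock: 11.68
eef_pos: [629.8, -135.4, 91.3]
tool_rot: [3.142, -0.0, -0.125]
force: [-0.2, -0.0, 0.2]
width: 0.2
gripper_force: 0.0
```

Call:
{"method": "carry_out", "body": {
  "deltas": [0,0,0,0,0,0.001,1,0,0,0,0,0,0.001,1,0,0,0,0,0,0.001,1]
}}

```text
clock: 12.05
eef_pos: [630.7, -136.2, 90.0]
tool_rot: [3.141, -0.002, -0.126]
force: [-1.7, -0.4, 11.2]
width: 0.1
gripper_force: 5.2
```

Call:
{"method": "carry_out", "body": {
  "deltas": [0,0,0,0,0,0.0005,1,0,0,0,0,0,0.0005,1]
}}

```text
clock: 12.3
eef_pos: [630.7, -136.3, 89.2]
tool_rot: [3.141, -0.003, -0.126]
force: [-1.8, -2.3, 10.7]
width: 0.2
gripper_force: 5.4
```

```bash
python3 k.py
```

```text
drop px 4.25 side -1.25 0.699 tcp r,ang 54.3 -0.183 F [-2.7 -0.6  9.7]
```

Moving at about 10 N, so I'll continue gently.

Call:
{"method": "carry_out", "body": {
  "deltas": [0,0,0,0,0,0.0006,1,0,0,0,0,0,0.0006,1,0,0,0,0,0,0.0006,1]
}}

```text
clock: 12.72
eef_pos: [630.7, -136.6, 87.6]
tool_rot: [3.141, -0.003, -0.126]
force: [-2.1, -0.7, 12.1]
width: 0.4
gripper_force: 5.7
```

Call:
{"method": "carry_out", "body": {
  "deltas": [0,0,0,0,0,0.0006,1,0,0,0,0,0,0.0006,1,0,0,0,0,0,0.0006,1]
}}

```text
clock: 13.1
eef_pos: [630.7, -136.9, 85.9]
tool_rot: [3.14, -0.003, -0.126]
force: [-3.1, -0.6, 12.7]
width: 0.3
gripper_force: 6.0
```

Call:
{"method": "carry_out", "body": {
  "deltas": [0,0,0,0,0,0.0006,1,0,0,0,0,0,0.0006,1]
}}

```text
clock: 13.35
eef_pos: [630.6, -137.1, 84.7]
tool_rot: [3.14, -0.003, -0.126]
force: [-2.0, -1.4, 11.9]
width: -0.3
gripper_force: 6.0
```

Call:
{"method": "carry_out", "body": {
  "deltas": [0,0,0,0,0,0.0005,1,0,0,0,0,0,0.0005,1]
}}

```text
clock: 13.6
eef_pos: [630.6, -137.4, 83.8]
tool_rot: [3.14, -0.003, -0.126]
force: [-3.8, -1.4, 13.8]
width: 0.1
gripper_force: 7.0
```

Call:
{"method": "carry_out", "body": {
  "deltas": [0,0,0,0,0,0.0005,1]
}}

```text
clock: 13.72
eef_pos: [630.6, -137.5, 83.6]
tool_rot: [3.14, -0.003, -0.126]
force: [-3.7, -1.1, 16.7]
width: -0.1
gripper_force: 8.1
```

```bash
python3 k.py
```

```text
drop px 6.5 side -1.25 0.642 tcp r,ang 54.4 -0.205 F [-3.2 -1.4 14.5]
```

Call:
{"method": "carry_out", "body": {
  "deltas": [0,0,0,0,0,0.0003,1,0,0,0,0,0,0,1]
}}

```text
clock: 14.02
eef_pos: [630.6, -137.6, 83.5]
tool_rot: [3.139, -0.003, -0.126]
force: [-2.9, -1.8, 15.6]
width: -0.5
gripper_force: 8.0
```

```bash
python3 - <<'E'
from h import *
import cv2
s=ctrl.read_state();print(s["force"],s["eef_pos"])
b=ctrl.get_image("scene")[210:290,310:400,::-1]
cv2.imwrite("pics/g1.png",cv2.resize(b,None,fx=7,fy=7,interpolation=2))
E
```

```text
[-2.92365259 -1.76236033 15.56992185] [ 630.55593978 -137.63797268   83.54730247]
```

View pics/g1.png

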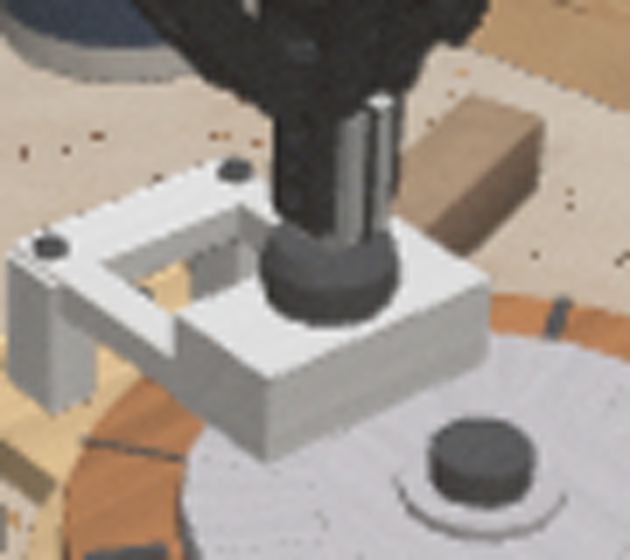

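The knob at (330,275) looks seated on the block. I'll give one more small push to confirm the stop.

Call:
{"method": "carry_out", "body": {
  "deltas": [0,0,0,0,0,0.0004,1,0,0,0,0,0,0,1]
}}

```text
clock: 14.32
eef_pos: [630.6, -137.7, 83.4]
tool_rot: [3.139, -0.003, -0.127]
force: [-3.8, -1.8, 18.7]
width: -0.1
gripper_force: 8.8
```

Rigid at z ≈ 83.4 mm (83 expected), so the pin is home. Lifting off and checking.

Call:
{"method": "carry_out", "body": {
  "deltas": [0,0,0,0,0,-0.003,1,0,0,0,0,0,-0.02,1,0,0,0,0,0,-0.05,1,0,0,0,0,0,-0.05,1,0,0,0,-0.05,0,0,1,0,0,0,-0.05,0,0,1,0,0,0,-0.05,0,0,1,0,0,0,0,0,0,1]
}}

```text
clock: 15.32
eef_pos: [476.7, -115.9, 204.0]
tool_rot: [-3.14, 0.004, -0.126]
force: [1.2, -0.3, 0.5]
width: 0.2
gripper_force: 0.0
```

```bash
python3 k.py; python3 - <<'E'
from h import *
import cv2
b=ctrl.get_image("scene")[210:330,290:450,::-1]
cv2.imwrite("pics/h1.png",cv2.resize(b,None,fx=5,fy=5,interpolation=2))
E
```

```text
drop px 6.5 side -1.0 0.779 tcp r,ang 97.7 3.038 F [0.7 1.2 0.1]
```

View pics/h1.png

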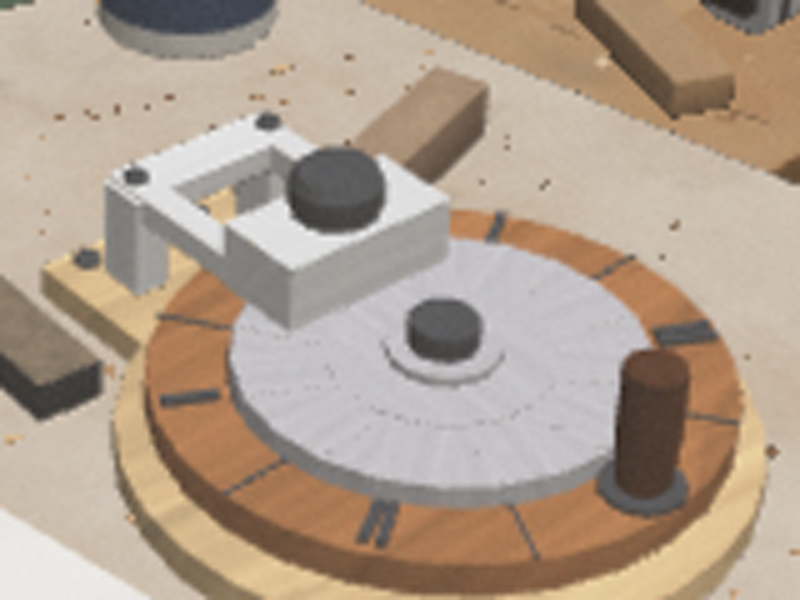

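The knob at (337,190) sits flush on the block, and the handle and bystanders are clear. Handing in.

```bash
python3 -c "
from cell import ctrl
print(ctrl.finish_job())"
```

```text
the job is handed in; nothing more can be done
None
```

I turned the wheel until the pin dropped and stopped it (about 6 N at the handle), pressed the pin down to a rigid stop (about 19 N), withdrew the arm and handed the job in at about 15 s; no verdict was shown.

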